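# Lock out the bench isolator with its slotted lock screw

### The job

Lock out the bench isolator: swing its handle fully round to off, so that the eye at its end stands in front of the locking bolt. Then take the stubby flat screwdriver from its wooden block, feel for the slot of the sunken lock screw and turn the screw clockwise to its stop, which shoots the bolt through the eye (never shoot the bolt before the handle is off). Finally put the screwdriver back upright in its block, and leave the oil bottle, the eraser and the ring gauge where they are.

Things in the scene. Friction and masses are not known exactly. Their poses are not given: they have to be found in the camera images.
- isolator: Grey fixed enclosure 130 (x) x 170 (y) x 50 (z) mm lying on the bench; origin at the centre of its underside, z up. On its lid stand the black rotary handle (pivot at x +10, y +45) and a steel lock housing, 42 (x) x 40 (y) mm, centred at x +10, y -45, from z 50 to 80.
- well_mouth (a point): Centre of the round upright well in the lock housing, at the top of its lip, 81 mm above the bench. The well is 13 mm in diameter, flares in its top 5 mm to 21 mm, and is 15 mm deep down to the head of the lock screw. Axes of the enclosure.
- screw (a point): Centre of the screw head's face at the well's bottom, 66 mm above the bench; axes of the enclosure, not of the slot. The slot, 4.8 mm wide, 4.6 deep, runs right across the head; its direction is not given: at the start anywhere within 0.6 rad either way of the enclosure's x axis. The screw is stiff (0.05 N m), turns 1.2 rad clockwise from above to a stop, and stays where left.
- handle_pivot (a point): Point on the handle's upright pivot axis, 53 mm above the bench, at the underside of the handle; axes of the enclosure.
- handle (a joint): Angle of the handle about its pivot, rad: 0 = on, pointing to the enclosure's -x; 1.571 = off, a stop, pointing to its -y at the lock housing; grows counter-clockwise from above. It starts between 0 and 0.3. Stiff (0.12 N m), stays where left.
- handle_eye (a point): Centre of the 12 mm hole in the steel eye (22 mm wide, 9 thick) at the handle's end, 59.5 mm from the pivot, 61 mm above the bench. The handle's black grip is a bar 14 mm wide, from 14 mm behind the pivot to 56 mm before it, 57 to 83 mm above the bench, on a hub of 21 mm radius whose top is 60 mm above the bench.
- bolt (a joint): How far the locking bolt, a 6 mm steel pin, stands out of the lock housing towards the handle, m: 0 = flush, 0.018 = fully out, through the eye. It is driven by the screw, 15 mm per rad.
- driver: Stubby flat screwdriver, 110 mm long, standing blade down in the wooden block; origin at the middle of the blade's edge, z along the tool towards the handle's top, x along the blade's width. Blade 11 mm wide (x), 2.4 mm thick (y), 13 mm long; round steel shank 11.4 mm in diameter up to z 50 mm; square black handle 22 x 22 mm, faces along x and y, from z 50 to 110 mm. About 90 g.
- driver_shoulder (a point): On the screwdriver's axis at the underside of its handle, 50 mm above the blade's edge; it rests on the block's top.
- holder: Fixed wooden block 56 x 56 x 56 mm with a 15 mm round hole right through it from the top, 2.5 mm chamfer; origin at the centre of its underside.
- holder_mouth (a point): Centre of the hole at the block's top face, 56 mm above the bench.
- oil_bottle: Small brown dropper bottle with black cap, 34 mm across, 86 mm high, standing; origin at the centre of its underside. Bystander.
- eraser: Eraser in a sleeve, 19 x 42 x 12 mm; origin at the centre of its underside. Bystander.
- ring_gauge: Steel setting ring, 46 mm across, 16 mm high; origin at the centre of its underside. Bystander.
Mind the look-alikes: they are no part of the job. What is shaped like the driver but white or yellow is not meant.

How it is judged:
By the outcome, as a careful person would: the job done as asked, in the order asked, and still so for the second after the job is handed in, with the robot touching nothing.
It also fails if it takes over 72 s, if anything falls off the work surface, if the arm or the gripper's body presses on something with over 40 N, if the wrist force passes 120 N, or if a joint passes its speed limit or range.

### The arm

A 6-joint arm with a two-finger parallel gripper is mounted at the origin on a cart in front of the work surface, level with it; the furniture and walls round the work are solid. World frame = base frame: x ahead of the robot, y to its left, z up, the work surface at z = 0. Lengths are in m, angles in degrees, forces in N, time in s.
With the tool pointing down it reaches from about 0.4 to 0.825 m from the base axis. Payload 7 kg.
Tool frame: the origin (TCP) lies at the very end of the fingers, on their centre line; the grasp point (between the pads) lies 19 mm behind it; z points along the fingers, y is the direction in which the jaws open and shut (so a half turn about z gives the same grasp; the last joint's range is limited). The gripper opens to 88 mm and grips with 3 to 60 N. Pads are 19 mm wide; open, the fingers measure 130 mm over their backs; the gripper's body (78 mm by 193 mm) begins 47 mm behind the grasp point.
Start: joints at [-58.149, 20.546, 0.682, 0, -70.136, -16.507], TCP at [0.179, -0.651, 0.227] pointing down, gripper open.
Joint ranges: [-176.03, 176.03], [-82.01, 121.73], [-58.28, 71.71], [-173.87, 95.51], [-174.79, -0.11], [-173.66, 173.66]. Speed limits (degrees/s): [136.94, 136.94, 172.46, 180, 180, 180].

### API

Orientations are given as [roll, pitch, yaw] about the fixed x, y, z axes, in that order (R = Rz(yaw) Ry(pitch) Rx(roll)).
In Python, from plant import ctrl gives the robot as it stands.
- The arm moves only by the tool move_arm, never from a script. Its argument "increments" is a list of rows, each a list of 2 entries, a list of its own where there are three numbers: the shift along the world's x, y, z in mm, then the turn about the world's z in rad. A call has exactly 8 rows; each row shifts and turns the pose as measured when the row begins; what a row does not reach is not made up. A row lasts 1/10 s, in which the tool goes at most 50 mm and 8.59 degrees, less where a joint would pass 70% of its speed; a pose out of reach is approached as far as the arm can. A call with a gripper value outside its range is refused whole. "jaw" is the gripper command: -1 is shut, 1 is fully open, values between are in proportion, set as the call begins (left out, the last holds). The fingers move at their own pace and stop on an object; the grip force is fixed at half the most. Time passes only in rows, so rows that do not move let the fingers close, or fill a call up. It gives the time, the measured TCP pose, the force and the opening at its end, in the units of the state.
- ctrl.get_obs(): the state, without advancing time (a new reading comes with each control period).
- ctrl.snapshot(name): name is "side" or "top"; returns a dict with "color" (400x640x3 uint8, red, green, blue), "fx", "fy", "cx", "cy" (pixels), "D" ([k1, k2, p1, p2, k3] as OpenCV has them; the pictures are not rectified), "R" (3x3) and "t" (3): a world point X has camera coordinates R X + t. Camera axes: x right, y down, z forward; pixel columns grow to the right and rows downward; lengths in m; the calibration is good to about 2 mm. A picture is of the moment at which its call begins. There is no depth.
- ctrl.close_job(): hands the job in, once; it reports no verdict.
The state is a dict: "clock": time; "joint_pos": joint angles; "qvel": joint speeds; "tau": joint torques, N m; "tool_pos": TCP position; "orientation": TCP orientation; "force": force on the tool from outside, world axes, zero at the start; "moment": the same for the moment, N m; "opening": finger opening in m.
Only numpy, scipy, OpenCV 4.12 (cv2) and the standard library are available. Lean on these libraries where they do the work, as an engineer would, in place of code of your own. Each camera call takes 0.05 s, during which the arm holds its last target.

## Working session

There is one attempt and no reset: what is moved stays moved. The work goes in short steps, Python scripts to look and compute and a tool call to move; the robot and the scene stay as the last step left them, time stands still between calls to the robot, and variables do not carry over. Pictures are saved under pics/ and viewed, and the job is handed in when it is done.

Besides the shell and the picture viewer there is one more tool, called after "Emit:" as name(argument=value, ...) on one line, values as JSON. move_arm: Moves the arm, as the interface text tells. Its arguments: {"type":"object","properties":{"increments":{"type":"array","items":{"type":"array"}},"jaw":{"type":"number"}},"required":["increments"]}

```bash
mkdir -p pics; ls; python3 - <<'E'
from plant import ctrl
import cv2,json
o=ctrl.get_obs();print(o)
for n in("side","top"):
    s=ctrl.snapshot(n);cv2.imwrite(f"pics/{n}0.png",s["color"][:,:,::-1])
    print(n,s["fx"],s["fy"],s["cx"],s["cy"],s["D"],s["R"],s["t"])
E
```

```text
pics
{'clock': 0.0, 'joint_pos': array([-5.81510448e+01,  2.05918357e+01,  6.31811545e-01, -2.12124473e-02,
       -7.01339969e+01, -1.65057366e+01]), 'qvel': array([ 0.01170781,  0.02354261,  0.05226396,  0.01654979, -0.0083635 ,
        0.0422726 ]), 'tau': array([-2.29553414e-03, -5.82726073e+01,  2.93044996e+01,  6.99730843e+00,
        6.79521851e-03, -1.35986215e-04]), 'tool_pos': array([ 0.17843806, -0.65046999,  0.22559981]), 'orientation': array([ 1.79904188e+02, -7.59618503e-03, -1.64664000e+02]), 'force': array([0.1543005 , 0.52007239, 1.17465973]), 'moment': array([-0.05250526, -0.00047912,  0.00883185]), 'opening': 0.08771808197715675}
side 420.9774505931992 420.9774505931992 319.99617227033644 205.79727582882396 [-0.0214836  0.         0.         0.         0.       ] [[ 0.96497166 -0.26203882 -0.01285885]
 [-0.16136703 -0.55416943 -0.81661308]
 [ 0.20685834  0.79008348 -0.57704222]] [-0.53115258  0.00978707  0.96674009]
top 429.6099622118965 429.6099622118965 312.80767233719854 200.94252500195577 [0.01368603 0.         0.         0.         0.        ] [[-0.01484559 -0.9998882  -0.00178785]
 [-0.99884529  0.01491176 -0.04566981]
 [ 0.04569137  0.00110779 -0.99895499]] [-0.23756787  0.50310032  1.00561767]
```

View pics/side0.png

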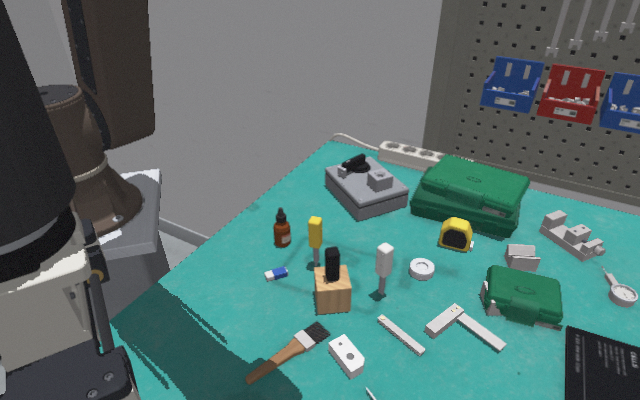

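View pics/top0.png

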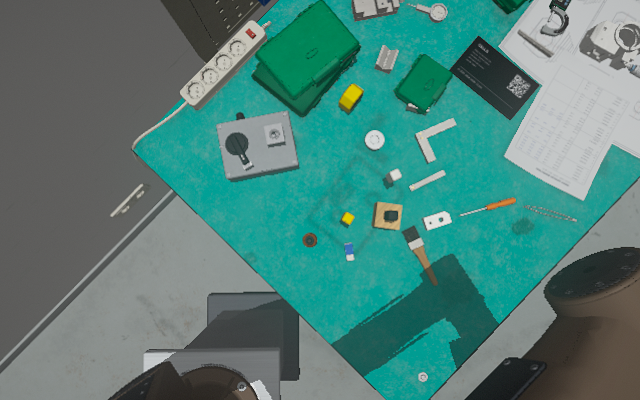

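```bash
python3 - <<'E'
import cv2
a=cv2.imread("pics/top0.png");
cv2.imwrite("pics/z1.png",cv2.resize(a[100:190,205:315],None,fx=6.5,fy=6.5,interpolation=cv2.INTER_CUBIC))
cv2.imwrite("pics/z2.png",cv2.resize(a[160:270,290:420],None,fx=5,fy=5,interpolation=cv2.INTER_CUBIC))
b=cv2.imread("pics/side0.png");
cv2.imwrite("pics/z3.png",cv2.resize(b[145:225,315:415],None,fx=6,fy=6,interpolation=cv2.INTER_CUBIC))
cv2.imwrite("pics/z4.png",cv2.resize(b[205:320,260:410],None,fx=5,fy=5,interpolation=cv2.INTER_CUBIC))
E
```

```text
(no output)
```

View pics/z1.png

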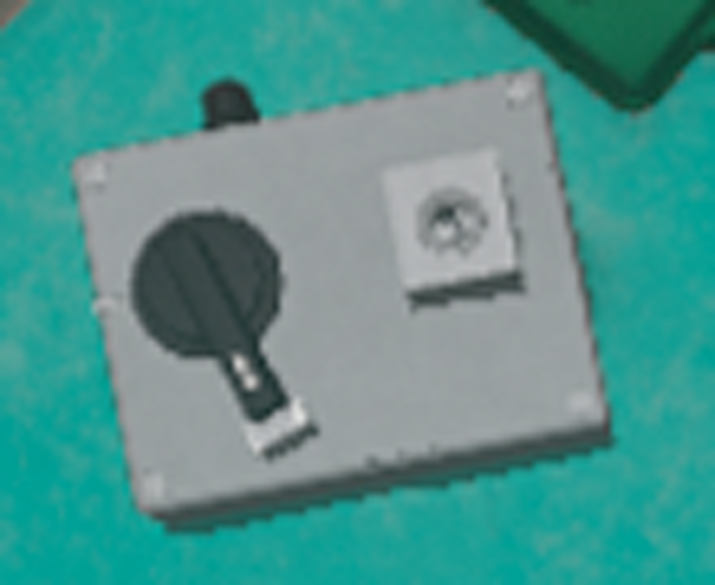

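View pics/z2.png

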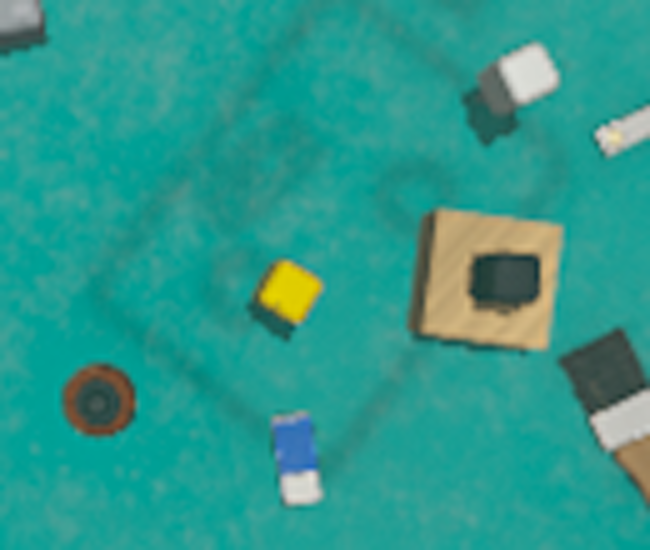

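View pics/z3.png

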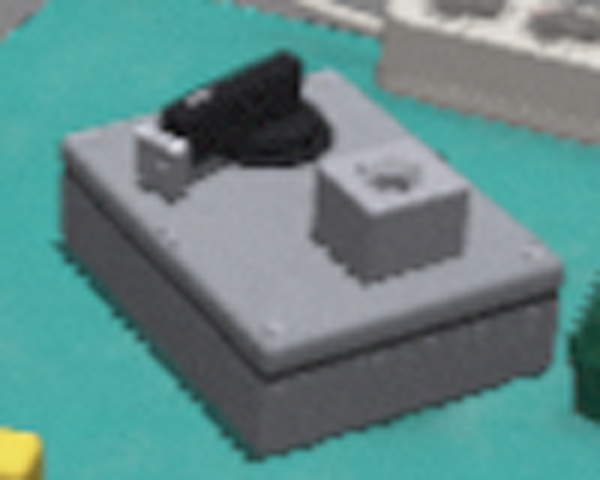

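View pics/z4.png

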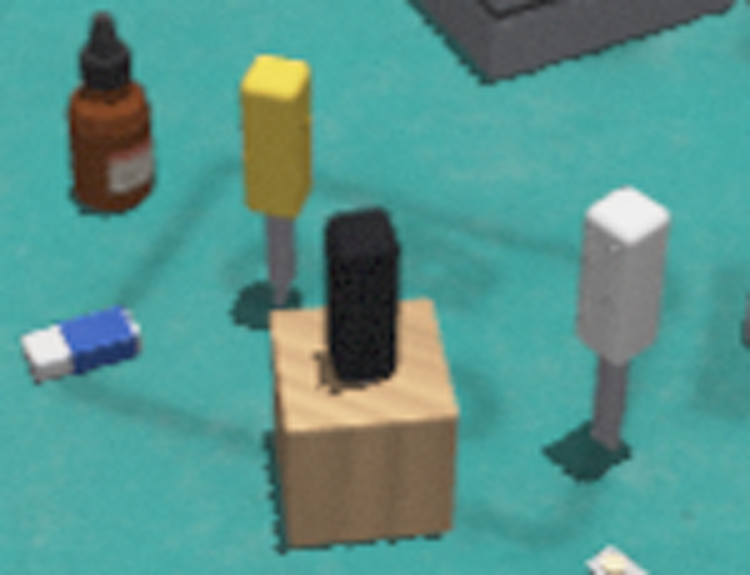

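```bash
cat > h.py <<'E'
import numpy as np,cv2,json
from scipy.optimize import least_squares
CAM={'side':dict(f=420.9774505931992,c=(319.99617227033644,205.79727582882396),D=[-0.0214836,0,0,0,0],R=np.array([[ 0.96497166,-0.26203882,-0.01285885],[-0.16136703,-0.55416943,-0.81661308],[ 0.20685834,0.79008348,-0.57704222]]),t=np.array([-0.53115258,0.00978707,0.96674009])),
'top':dict(f=429.6099622118965,c=(312.80767233719854,200.94252500195577),D=[0.01368603,0,0,0,0],R=np.array([[-0.01484559,-0.9998882,-0.00178785],[-0.99884529,0.01491176,-0.04566981],[0.04569137,0.00110779,-0.99895499]]),t=np.array([-0.23756787,0.50310032,1.00561767]))}
def K(c): return np.array([[c['f'],0,c['c'][0]],[0,c['f'],c['c'][1]],[0,0,1.]])
def proj(n,X):
    c=CAM[n];return cv2.projectPoints(np.atleast_2d(X).astype(float),cv2.Rodrigues(c['R'])[0],c['t'],K(c),np.array(c['D']))[0][:,0]
def unproj(n,uv,z):
    c=CAM[n];p=cv2.undistortPoints(np.array(uv,float).reshape(-1,1,2),K(c),np.array(c['D']))[:,0]
    d=np.c_[p,np.ones(len(p))]@c['R'];C=-c['R'].T@c['t']
    return C+d*((z-C[2])/d[:,2])[:,None]
def place(p,L):
    L=np.atleast_2d(L);c,s=np.cos(p[2]),np.sin(p[2])
    return np.c_[p[0]+c*L[:,0]-s*L[:,1],p[1]+s*L[:,0]+c*L[:,1],L[:,2]]
E
python3 - <<'E'
from h import *
for n in CAM: print(n,-CAM[n]['R'].T@CAM[n]['t'])
T=lambda l:np.array(l,float)/6.5+[205,100]-0.42
S=lambda l:np.array(l,float)/6+[315,145]-0.42
hs=[(-11,-25),(31,-25),(31,-65),(-11,-65)]
well=[10,-45,81]; hub=[10,45,60]
# top image TL=far-left -> +x,+y ; TR=+x,-y; BR=-x,-y; BL=-x,+y
L=[];uv=[];cams=[]
def add(c,l,p): cams.append(c);L.append(l);uv.append(p)
H={'pp':(31,-25,80),'pm':(31,-65,80),'mm':(-11,-65,80),'mp':(-11,-25,80)}
for k,p in zip(['pp','pm','mm','mp'],T([(385,170),(497,150),(522,272),(405,292)])): add('top',H[k],p)
add('top',well,T([(452,222)])[0]);add('top',hub,T([(207,284)])[0])
for k,p in zip(['mp','mm','pm','pp'],S([(318,160),(372,215),(468,185),(415,140)])): add('side',H[k],p)
add('side',well,S([(390,175)])[0])
E={'pp':(65,85,50),'pm':(65,-85,50),'mm':(-65,-85,50),'mp':(-65,85,50)}
for k,p in zip(['pp','pm','mm','mp'],T([(76,158),(540,70),(607,428),(145,512)])): add('top',E[k],p)
for k,p in zip(['mp','mm','pm','pp'],S([(63,145),(265,362),(562,270),(330,72)])): add('side',E[k],p)
L=np.array(L)/1000.;uv=np.array(uv)
def res(p,cs=('top','side')):
    X=place(p,L);r=[]
    for i,c in enumerate(cams):
        if c in cs: r+=list(proj(c,X[i])[0]-uv[i])
    return np.array(r)
for cs in [('top',),('side',),('top','side')]:
    s=least_squares(res,[.63,-.1,.2],args=(cs,),loss='soft_l1')
    print(cs,s.x,np.degrees(s.x[2]));print(res(s.x,cs).reshape(-1,2).round(1).tolist())
p=s.x
print('well',place(p,np.array(well)/1e3),'pivot',place(p,np.array(hub)/1e3))
eye=T([(282,425)])
for z in(.061,.066,.0705): print('eye',unproj('top',eye,z))
B=lambda l:np.array(l,float)/5+[290,160]-.4
b=unproj('top',B([(437,210),(563,227),(547,349),(428,337)]),.056);print('block',b,b.mean(0),np.linalg.norm(np.diff(b,axis=0),axis=1))
print(unproj('top',B([(472,258),(540,252),(540,300),(474,306),(483,278)]),.116))
Z=lambda l:np.array(l,float)/5+[260,205]-.4
print('side block',unproj('side',Z([(270,312),(432,300),(458,412),(285,430)]),.056))
print('side drv top',unproj('side',Z([(328,218),(384,210),(397,243),(330,248)]),.116))
E
```

```text
side [ 0.31414825 -0.89756427  0.55901209]
top [ 0.4530445  -0.24615743  1.02711855]
('top',) [ 0.62938081 -0.11919582  0.17469577] 10.009330056947435
[[-0.1, 0.5], [0.4, 0.2], [0.0, -0.1], [0.3, 0.2], [0.1, -0.1], [-0.3, -0.3], [-0.9, -0.3], [0.5, -0.5], [0.8, -0.3], [-1.3, 0.7]]
('side',) [ 0.62565176 -0.12077084  0.18099279] 10.370122978712397
[[-0.6, 1.2], [-0.0, 0.6], [0.4, 1.0], [-0.7, 0.3], [0.3, 0.3], [-1.6, -1.3], [0.0, -1.2], [1.5, -0.9], [0.4, -0.8]]
('top', 'side') [ 0.6282619  -0.1190952   0.17314657] 9.920567534290043
[[-0.1, 1.0], [0.3, 0.8], [-0.0, 0.4], [0.3, 0.7], [0.1, 0.5], [-0.4, 0.2], [0.1, 0.7], [0.6, 0.1], [1.1, 0.6], [0.1, -0.2], [1.0, -0.2], [-0.9, 0.2], [0.5, -0.0], [0.7, 0.3], [-1.4, 1.2], [-0.6, -1.9], [0.5, -1.9], [2.2, -1.3], [1.4, -1.2]]
well [[ 0.6458651  -0.16169951  0.081     ]] pivot [[ 0.63035966 -0.07304523  0.06      ]]
eye [[ 0.58078979 -0.09979605  0.061     ]]
eye [[ 0.58012866 -0.10055352  0.066     ]]
eye [[ 0.57953365 -0.10123524  0.0705    ]]
block [[ 0.49380757 -0.39020551  0.056     ]
 [ 0.48527023 -0.4469195   0.056     ]
 [ 0.43036488 -0.43836804  0.056     ]
 [ 0.43654184 -0.38490057  0.056     ]] [ 0.46149613 -0.41509841  0.056     ] [0.05735297 0.0555673  0.0538231 ]
[[ 0.47070748 -0.39568307  0.116     ]
 [ 0.47282458 -0.42452467  0.116     ]
 [ 0.45250618 -0.42403641  0.116     ]
 [ 0.45037727 -0.39607032  0.116     ]
 [ 0.46216802 -0.40014693  0.116     ]]
side block [[ 0.4361511  -0.38165148  0.056     ]
 [ 0.49148003 -0.39129308  0.056     ]
 [ 0.48323826 -0.44378839  0.056     ]
 [ 0.42710618 -0.43600594  0.056     ]]
side drv top [[ 0.45020272 -0.40649359  0.116     ]
 [ 0.46851129 -0.40771224  0.116     ]
 [ 0.46781028 -0.42396843  0.116     ]
 [ 0.44692561 -0.42040734  0.116     ]]
```

Emit:
move_arm(increments=[[[25, 34, 0], 0.03], [[30, 40, 0], 0.03], [[30, 40, 0], 0.03], [[30, 40, 0], 0.03], [[30, 40, 0], 0.03], [[30, 40, 0], 0.03], [[30, 40, 0], 0.03], [[30, 40, 0], 0.02]], jaw=-0.4)

```text
clock: 0.9
tool_pos: [0.4094, -0.334, 0.2206]
orientation: [179.5, -0.2, -151.5]
force: [1.2, -0.8, 0.7]
opening: 0.0301
```

Emit:
move_arm(increments=[[[30, 39, 0], 0], [[30, 39, 0], 0], [[30, 39, 0], 0], [[30, 39, 0], 0], [[30, 39, 0], 0], [[25, 33, -15], 0], [[13, 15, -25], 0], [[0, 0, -20], 0]])

```text
clock: 1.7
tool_pos: [0.6034, -0.0781, 0.1608]
orientation: [179.6, 0.1, -151.1]
force: [-0.9, -0.1, 0.1]
opening: 0.0266
```

```bash
python3 - <<'E'
from plant import ctrl
import cv2
o=ctrl.get_obs();print(o['tool_pos'],o['orientation'],o['opening'],o['force'])
for n in("side","top"):
    s=ctrl.snapshot(n);cv2.imwrite(f"pics/{n}1.png",s["color"][:,:,::-1])
a=cv2.imread("pics/top1.png");b=cv2.imread("pics/side1.png")
cv2.imwrite("pics/z5.png",cv2.hconcat([cv2.resize(a[80:200,190:320],(390,360)),cv2.resize(b[120:240,295:425],(390,360))]))
E
```

```text
[ 0.60335706 -0.07807758  0.16079895] [ 1.79645883e+02  1.36598523e-01 -1.51088116e+02] 0.02660469010279961 [-0.90507928 -0.08907579  0.11701342]
```

View pics/z5.png

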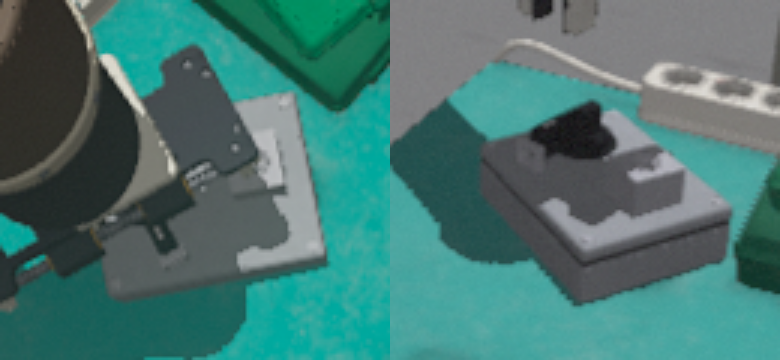

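Emit:
move_arm(increments=[[[-6, -13, 0], 0], [[0, 0, -10], 0], [[0, 0, -20], 0], [[0, 0, -20], 0], [[0, 0, -20], 0], [[0, 0, -15], 0], [[0, 0, -6], 0], [[0, 0, 0], 0]])

```text
clock: 2.6
tool_pos: [0.5942, -0.0997, 0.0721]
orientation: [179.7, 0.4, -151.6]
force: [0.3, 3.1, -3.9]
opening: 0.0263
```

```bash
python3 - <<'E'
import numpy as np
P=np.array([.631,-.073]);r=.038
pp=None
for th in list(range(208,285,8))+[280,284]:
    a=np.radians(th);p=P+r*np.array([np.cos(a),np.sin(a)]);print(th,p.round(4),None if pp is None else ((p-pp)*1e3).round(1));pp=p
E
```

```text
208 [ 0.5974 -0.0908] None
216 [ 0.6003 -0.0953] [ 2.8 -4.5]
224 [ 0.6037 -0.0994] [ 3.4 -4.1]
232 [ 0.6076 -0.1029] [ 3.9 -3.5]
240 [ 0.612  -0.1059] [ 4.4 -3. ]
248 [ 0.6168 -0.1082] [ 4.8 -2.3]
256 [ 0.6218 -0.1099] [ 5.  -1.6]
264 [ 0.627  -0.1108] [ 5.2 -0.9]
272 [ 0.6323 -0.111 ] [ 5.3 -0.2]
280 [ 0.6376 -0.1104] [5.3 0.6]
280 [ 0.6376 -0.1104] [0. 0.]
284 [ 0.6402 -0.1099] [2.6 0.6]
```

Emit:
move_arm(increments=[[[3.5, -3.5, -4], 0.13], [[4, -4, 0], 0.13], [[4.5, -3.5, 0], 0.13], [[5, -3, 0], 0.13], [[5, -2, 0], 0.13], [[5.5, -1.5, 0], 0.13], [[5.5, -0.5, 0], 0.13], [[5.5, 0, 0], 0.1]])

```text
clock: 3.4
tool_pos: [0.6314, -0.1175, 0.0734]
orientation: [179.6, 0.8, -91.8]
force: [-2.1, 1.4, -2.2]
opening: 0.0263
```

```bash
cat >> h.py <<'E'
def both(k,t=None,s=None):
    from plant import ctrl
    o=ctrl.get_obs();print(o['clock'],o['tool_pos'].round(4),o['orientation'].round(1),round(o['opening'],4),'F',o['force'].round(1),'M',o['moment'].round(2))
    ims=[]
    for n,box in(('top',t),('side',s)):
        im=ctrl.snapshot(n)['color'][:,:,::-1];cv2.imwrite(f'pics/{n}{k}.png',im)
        if box: x,y,w,h=box;f=390/w;ims.append(cv2.resize(im[y:y+h,x:x+w],(390,int(h*f)),interpolation=cv2.INTER_CUBIC))
    if ims:
        H=max(i.shape[0] for i in ims);ims=[cv2.copyMakeBorder(i,0,H-i.shape[0],0,0,0) for i in ims]
        cv2.imwrite(f'pics/b{k}.png',cv2.hconcat(ims))
E
python3 - <<'E'
from h import *
both('2',(190,80,130,130),(295,110,130,130))
E
```

```text
3.4 [ 0.6314 -0.1175  0.0734] [179.6   0.8 -91.8] 0.0263 F [-2.1  1.4 -2.2] M [0.28 0.99 0.01]
```

View pics/b2.png

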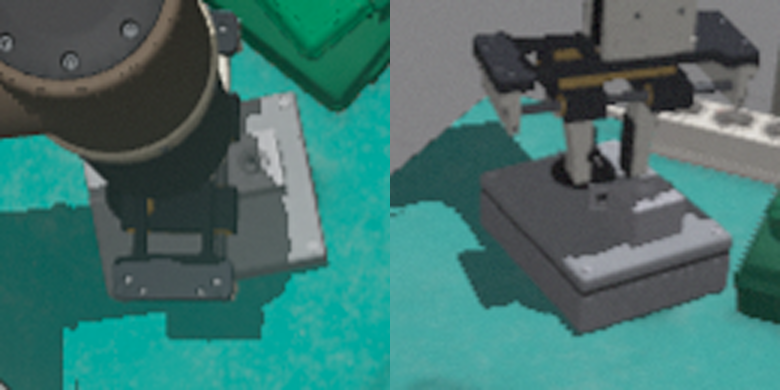

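Emit:
move_arm(increments=[[[5, 0.5, 0], 0.1], [[5, 1, 0], 0.1], [[4, 1, 0], 0], [[3, 0.5, 0], 0], [[3, 0.5, 0], 0], [[3, 0.5, 0], 0], [[3, 0.5, 0], 0], [[3, 0.5, 0], 0]])

```text
clock: 4.3
tool_pos: [0.6456, -0.1167, 0.0742]
orientation: [178.1, 0.9, -82.3]
force: [-9.3, -0.7, 3.7]
opening: 0.0261
```

```bash
python3 - <<'E'
from h import *
both('3',(190,80,130,130),(295,110,130,130))
E
```

```text
4.3 [ 0.6456 -0.1167  0.0742] [178.1   0.9 -82.3] 0.0261 F [-9.3 -0.7  3.7] M [-0.26  3.77  0.08]
```

View pics/b3.png

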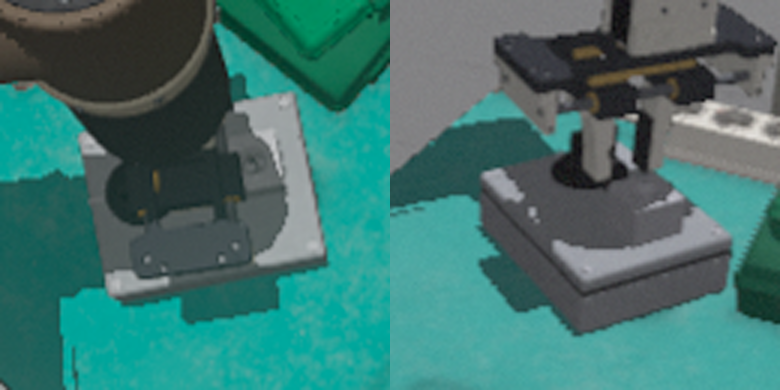

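Emit:
move_arm(increments=[[[-6, -1, 0], 0], [[-1, 0, 0], 0], [[0, 0, 20], 0], [[0, 0, 30], 0], [[0, -20, 40], 0], [[-15, -30, 20], 0], [[-20, -35, 10], 0], [[-20, -35, 0], 0]])

```text
clock: 5.2
tool_pos: [0.59, -0.2376, 0.2033]
orientation: [179.1, 0.6, -82.8]
force: [0.4, 0.1, 0.0]
opening: 0.0262
```

```bash
python3 - <<'E'
from h import *
both('4',(205,90,120,120),(305,130,110,110))
B=lambda l:np.array(l,float)/5+[290,160]-.4
print(unproj('top',B([(290,291),(528,72)]),.11))
print(unproj('top',B([(100,400)]),.086),unproj('top',B([(297,458)]),.012))
a=cv2.imread('pics/top4.png')[180:250,350:420];b=cv2.imread('pics/side4.png')[235:320,300:370]
cv2.imwrite('pics/d4.png',cv2.hconcat([cv2.resize(a,(390,390)),cv2.resize(b[:70],(390,390),interpolation=cv2.INTER_CUBIC)]))
E
```

```text
5.2 [ 0.59   -0.2376  0.2033] [179.1   0.6 -82.8] 0.0262 F [0.4 0.1 0. ] M [-0.07 -0.08 -0.03]
[[ 0.45790076 -0.31879722  0.11      ]
 [ 0.55010291 -0.42239811  0.11      ]]
[[ 0.41169874 -0.23685533  0.086     ]] [[ 0.37990094 -0.32838138  0.012     ]]
```

View pics/b4.png

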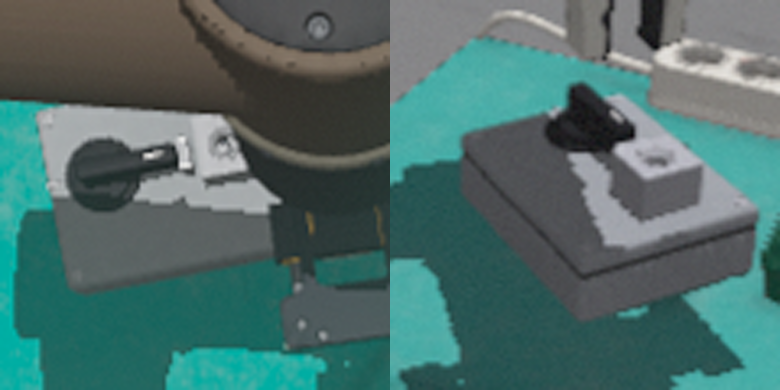

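View pics/d4.png

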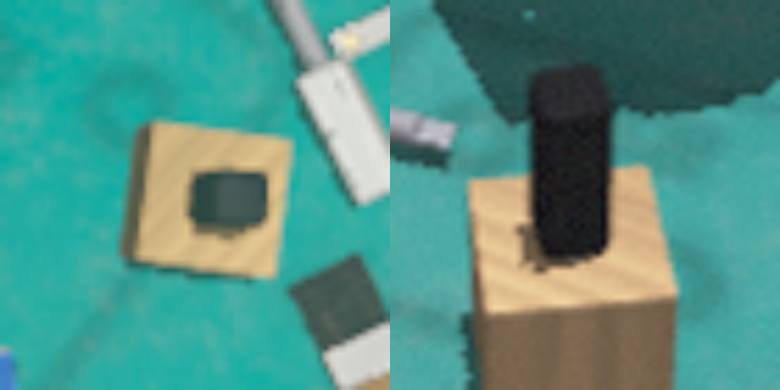

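```bash
python3 - <<'E'
import cv2
r=[cv2.resize(cv2.imread(f'pics/top{k}.png')[150:260,290:440],(400,293)) for k in '0134']
cv2.imwrite('pics/c.png',cv2.vconcat([cv2.hconcat(r[:2]),cv2.hconcat(r[2:])]))
r=[cv2.resize(cv2.imread(f'pics/side{k}.png')[190:320,250:440],(400,274)) for k in '0134']
cv2.imwrite('pics/c2.png',cv2.vconcat([cv2.hconcat(r[:2]),cv2.hconcat(r[2:])]))
E
```

```text
(no output)
```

View pics/c.png

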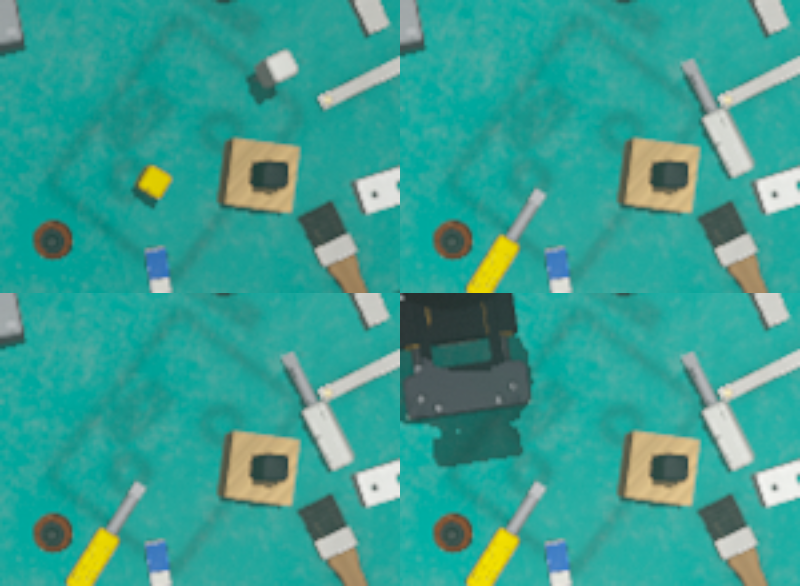

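View pics/c2.png

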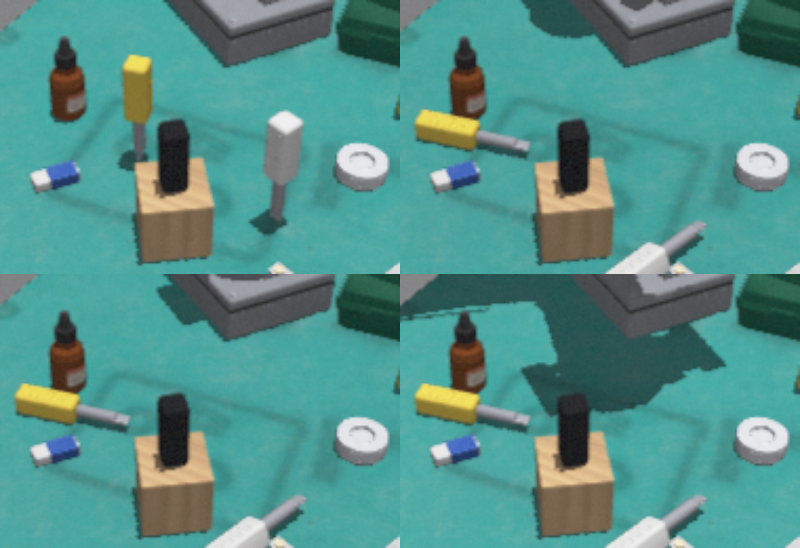

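Emit:
move_arm(increments=[[[-20, -27, 0], -0.05], [[-24, -33, 0], -0.05], [[-24, -33, 0], 0], [[-24, -33, 0], 0], [[-18, -25, 0], 0], [[-11, -15, -10], 0], [[-4, -5, -15], 0], [[0, 0, -10], 0]], jaw=0.14)

```text
clock: 6.1
tool_pos: [0.4652, -0.4194, 0.1732]
orientation: [-179.9, 0.0, -89.7]
force: [-0.4, 0.3, -0.2]
opening: 0.0499
```

```bash
python3 - <<'E'
from h import *
both('5',(340,170,100,100),(285,220,100,100))
E
```

```text
6.1 [ 0.4652 -0.4194  0.1732] [-179.9    0.   -89.7] 0.0499 F [-0.4  0.3 -0.2] M [ 0.08  0.1  -0.04]
```

View pics/b5.png

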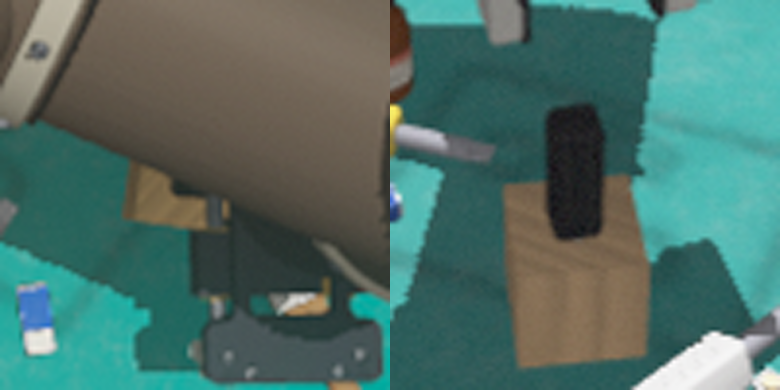

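Emit:
move_arm(increments=[[[-4, 5, 0], 0], [[0, 0, 0], 0], [[0, 0, -15], 0], [[0, 0, -25], 0], [[0, 0, -25], 0], [[0, 0, -20], 0], [[0, 0, -14], 0], [[0, 0, -4], 0]])

```text
clock: 7.0
tool_pos: [0.4688, -0.4102, 0.0736]
orientation: [-179.3, -0.3, -89.2]
force: [-0.0, -0.2, -0.1]
opening: 0.0497
```

```bash
python3 - <<'E'
from h import *
both('6',(340,170,100,100),(285,200,100,120))
E
```

```text
7.0 [ 0.4688 -0.4102  0.0736] [-179.3   -0.3  -89.2] 0.0497 F [-0.  -0.2 -0.1] M [ 0.02  0.19 -0.02]
```

View pics/b6.png

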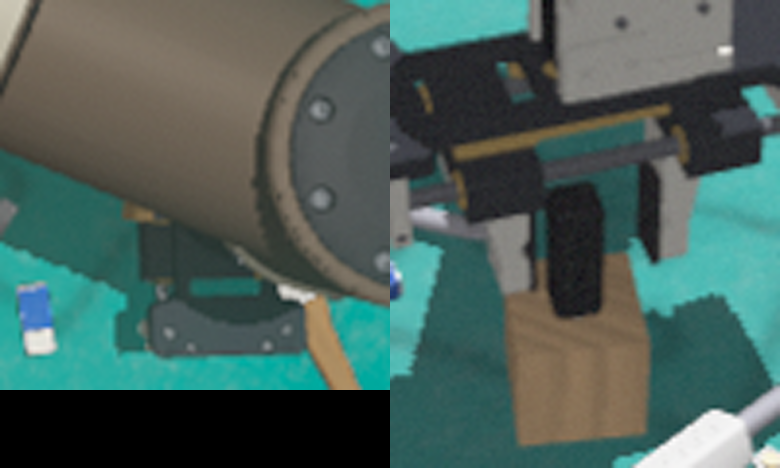

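Emit:
move_arm(increments=[[[-6, -3, -4], 0], [[-2, -1, -3], 0], [[0, 0, 0], 0], [[0, 0, 0], 0], [[0, 0, 0], 0], [[0, 0, 0], 0], [[0, 0, 0], 0], [[0, 0, 0], 0]])

```text
clock: 7.9
tool_pos: [0.4628, -0.4161, 0.0715]
orientation: [-178.9, -0.5, -89.1]
force: [0.2, -0.1, -0.5]
opening: 0.0501
```

Emit:
move_arm(increments=[[[-1, 2, -3], 0], [[0, 0, 0], 0], [[0, 0, 0], 0], [[0, 0, 0], 0], [[0, 0, 0], 0], [[0, 0, 0], 0], [[0, 0, 0], 0], [[0, 0, 0], 0]], jaw=-1)

```text
clock: 8.7
tool_pos: [0.4617, -0.4137, 0.068]
orientation: [-179.0, -0.5, -89.1]
force: [0.5, 0.2, -0.5]
opening: 0.0219
```

```bash
python3 - <<'E'
from h import *
both('7',(340,170,100,100),(285,200,100,120))
E
```

```text
8.7 [ 0.4617 -0.4137  0.068 ] [-179.    -0.5  -89.1] 0.0219 F [ 0.5  0.2 -0.5] M [0.08 0.18 0.01]
```

View pics/b7.png

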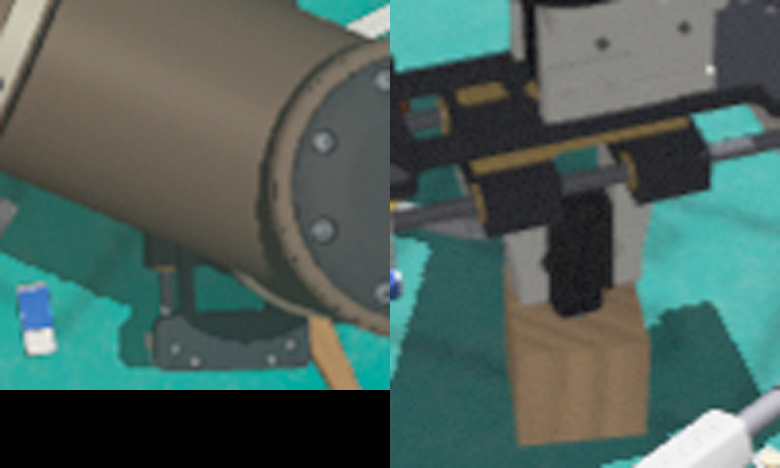

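Emit:
move_arm(increments=[[[0, 0, 10], 0], [[0, 0, 20], 0], [[0, 0, 25], 0], [[0, 0, 30], 0], [[0, 0, 30], 0], [[0, 0, 10], 0], [[0, 0, 0], 0], [[0, 0, 0], 0]])

```text
clock: 9.6
tool_pos: [0.4605, -0.4135, 0.1996]
orientation: [-179.0, -0.5, -89.1]
force: [1.0, -0.5, -1.6]
opening: 0.0219
```

```bash
python3 - <<'E'
from h import *
both('8',(340,170,100,100),(285,170,80,110))
E
```

```text
9.6 [ 0.4605 -0.4135  0.1996] [-179.    -0.5  -89.1] 0.0219 F [ 1.  -0.5 -1.6] M [0.06 0.19 0.01]
```

View pics/b8.png

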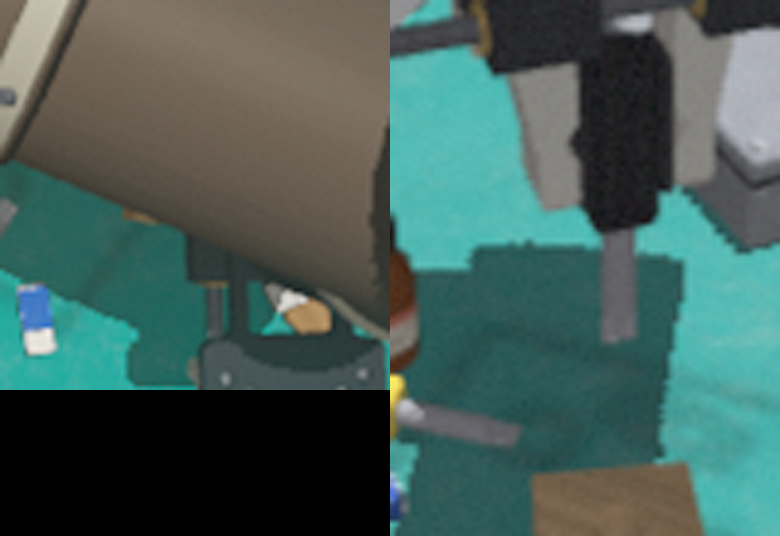

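```bash
python3 - <<'E'
from h import *
from plant import ctrl
f=[ctrl.snapshot('top')['color'][:,:,::-1].astype(float) for _ in range(3)]
m=np.clip(np.mean(f,0),0,255).astype(np.uint8);cv2.imwrite('pics/avg.png',m)
W=[.647,-.162]
print(proj('top',[[*W,.081],[*W,.066]]))
def crop(im):
    c=im[118:152,258:298]; return cv2.resize(c,(400,340),interpolation=cv2.INTER_CUBIC)
a=crop(cv2.imread('pics/top0.png'));b=crop(m)
cv2.imwrite('pics/w.png',cv2.convertScaleAbs(cv2.hconcat([a,b]),alpha=1.3,beta=-60))
E
```

```text
[[274.36514554 133.69975893]
 [274.9720916  135.04443656]]
```

View pics/w.png

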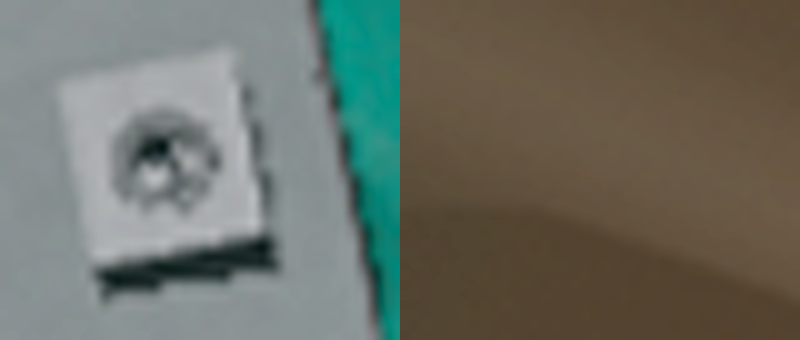

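Emit:
move_arm(increments=[[[20, 27, 0], 0.08], [[28, 38, 0], 0.09], [[28, 38, 0], 0.09], [[28, 38, 0], 0.09], [[28, 38, 0], 0.09], [[24, 33, 0], 0.09], [[14, 19, 0], 0.09], [[5, 8, 0], 0.03]])

```text
clock: 10.65
tool_pos: [0.6372, -0.1656, 0.191]
orientation: [-179.6, -0.2, -50.7]
force: [0.4, -0.2, -0.9]
opening: 0.0217
```

```bash
python3 - <<'E'
from h import *
print(proj('side',[[.4605,-.4135,.1376],[.4605,-.4135,.1876]]))
both('9',(220,90,100,100),(320,110,100,100))
E
```

```text
[[332.70284962 239.3347016 ]
 [332.85759257 213.47078438]]
10.65 [ 0.6372 -0.1656  0.191 ] [-179.6   -0.2  -50.7] 0.0217 F [ 0.4 -0.2 -0.9] M [0.02 0.23 0.02]
```

View pics/b9.png

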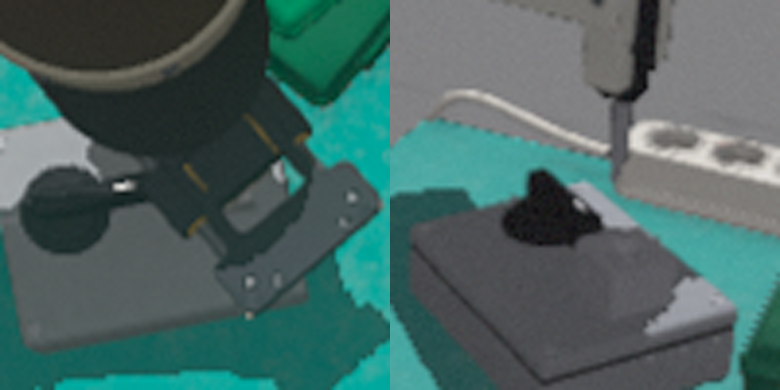

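Emit:
move_arm(increments=[[[7, 3, 0], 0], [[3, 1, -8], 0], [[0, 0, -12], 0], [[0, 0, -10], 0], [[0, 0, -5], 0], [[0, 0, 0], 0], [[0, 0, 0], 0], [[0, 0, 0], 0]])

```text
clock: 11.55
tool_pos: [0.6439, -0.1664, 0.151]
orientation: [-179.8, -0.0, -51.4]
force: [-0.4, -1.0, -1.4]
opening: 0.022
```

```bash
python3 - <<'E'
from h import *
both('10',(220,90,100,100),(340,130,70,70))
o=__import__('plant').ctrl.get_obs()['tool_pos'];print(proj('side',[o-[0,0,.062],[.646,-.162,.081]]))
E
```

```text
11.55 [ 0.6439 -0.1664  0.151 ] [-179.8   -0.   -51.4] 0.022 F [-0.4 -1.  -1.4] M [-0.02  0.13 -0.04]
[[380.91309415 171.44106703]
 [380.73495502 173.60413457]]
```

View pics/b10.png

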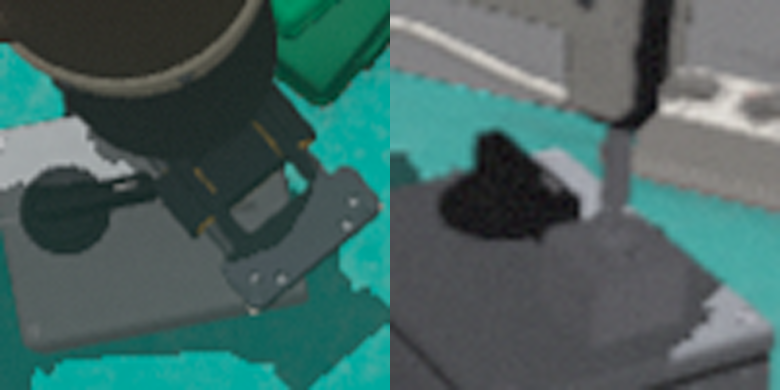

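Emit:
move_arm(increments=[[[2, 4, 0], 0], [[0, 0, 0], 0], [[0, 0, -3], 0], [[0, 0, -3], 0], [[0, 0, -3], 0], [[0, 0, -3], 0], [[0, 0, -3], 0], [[0, 0, 0], 0]])

```text
clock: 12.45
tool_pos: [0.6466, -0.1616, 0.1357]
orientation: [-179.7, -0.1, -51.4]
force: [-1.1, -0.7, -1.3]
opening: 0.0215
```

Emit:
move_arm(increments=[[[0, 0, -3], 0], [[0, 0, -2], 0], [[0, 0, -2], 0], [[0, 0, -2], 0], [[0, 0, -2], 0], [[0, 0, -2], 0], [[0, 0, -1], 0], [[0, 0, 0], 0]])

```text
clock: 13.25
tool_pos: [0.6473, -0.1619, 0.1245]
orientation: [-179.7, -0.2, -51.3]
force: [-0.9, 0.2, -0.5]
opening: 0.0216
```

Emit:
move_arm(increments=[[[0, 0, -1], 0], [[0, 0, -1], 0], [[0, 0, -1], 0], [[0, 0, -1], 0], [[0, 0, 0], 0], [[0, 0, 0], 0], [[0, 0, 0], 0], [[0, 0, 0], 0]])

```text
clock: 14.05
tool_pos: [0.6477, -0.162, 0.1243]
orientation: [-179.6, -0.4, -51.2]
force: [-1.6, 0.8, 3.0]
opening: 0.0217
```

Emit:
move_arm(increments=[[[0, 0, 0], -0.08], [[0, 0, 0], -0.08], [[0, 0, 0], -0.08], [[0, 0, 0], -0.08], [[0, 0, 0], -0.08], [[0, 0, 0], -0.08], [[0, 0, 0], -0.08], [[0, 0, 0], -0.08]])

```text
clock: 14.85
tool_pos: [0.648, -0.1613, 0.1242]
orientation: [-179.6, -0.3, -89.3]
force: [-0.9, 1.0, 3.4]
opening: 0.0218
```

```bash
python3 - <<'E'
from h import *
both('11',(220,90,100,100),(340,130,70,70))
E
```

```text
14.85 [ 0.648  -0.1613  0.1242] [-179.6   -0.3  -89.3] 0.0218 F [-0.9  1.   3.4] M [0.26 0.93 0.12]
```

View pics/b11.png

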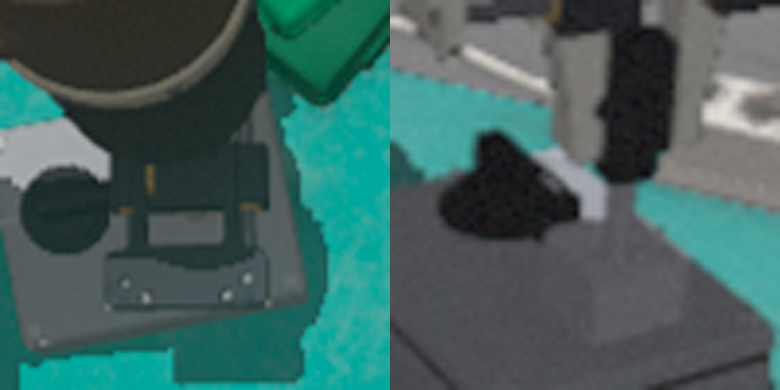

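Emit:
move_arm(increments=[[[0, 0, 0], -0.08], [[0, 0, 0], -0.08], [[0, 0, 0], -0.08], [[0, 0, 0], -0.08], [[0, 0, 0], -0.08], [[0, 0, 0], -0.08], [[0, 0, 0], 0], [[0, 0, 0], 0]])

```text
clock: 15.75
tool_pos: [0.6478, -0.1617, 0.124]
orientation: [-179.6, -0.4, -116.4]
force: [-1.9, 0.8, 3.3]
opening: 0.0218
```

```bash
python3 - <<'E'
from h import *
both('12',(220,90,100,100),(340,130,70,70))
E
```

```text
15.75 [ 0.6478 -0.1617  0.124 ] [-179.6   -0.4 -116.4] 0.0218 F [-1.9  0.8  3.3] M [0.4  0.77 0.05]
```

Emit:
move_arm(increments=[[[0, 0, 0], -0.08], [[0, 0, 0], -0.08], [[0, 0, 0], -0.08], [[0, 0, 0], -0.08], [[0, 0, 0], -0.08], [[0, 0, 0], -0.05], [[0, 0, 0], 0], [[0, 0, 0], 0]])

```text
clock: 16.65
tool_pos: [0.6476, -0.1617, 0.124]
orientation: [-179.7, -0.4, -142.3]
force: [-1.9, 0.9, 4.6]
opening: 0.0219
```

```bash
python3 - <<'E'
from h import *
both('13',(220,90,100,100),(340,130,70,70))
E
```

```text
16.65 [ 0.6476 -0.1617  0.124 ] [-179.7   -0.4 -142.3] 0.0219 F [-1.9  0.9  4.6] M [0.39 0.74 0.01]
```

View pics/b13.png

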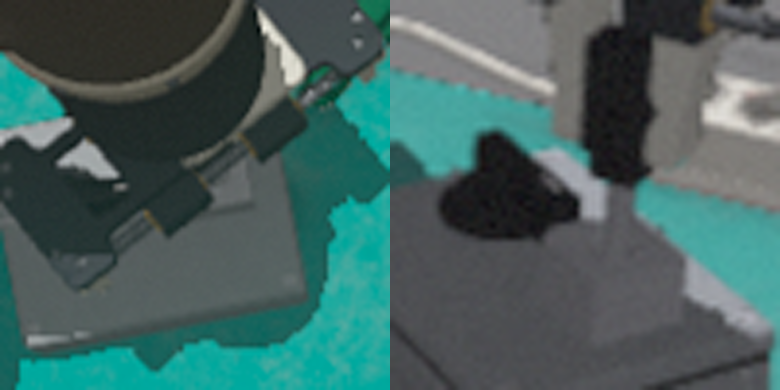

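Emit:
move_arm(increments=[[[0, 0, 0], -0.06], [[0, 0, 0], -0.06], [[0, 0, 0], -0.06], [[0, 0, 0], -0.06], [[0, 0, 0], -0.06], [[0, 0, 0], -0.06], [[0, 0, 0], -0.06], [[0, 0, 0], -0.06]])

```text
clock: 17.55
tool_pos: [0.6475, -0.1615, 0.124]
orientation: [-179.7, -0.4, -170.1]
force: [-2.9, 2.3, 5.1]
opening: 0.0221
```

```bash
python3 - <<'E'
from h import *
both('14',(220,90,100,100),(340,130,70,70))
E
```

```text
17.55 [ 0.6475 -0.1615  0.124 ] [-179.7   -0.4 -170.1] 0.0221 F [-2.9  2.3  5.1] M [0.9  1.09 0.21]
```

View pics/b14.png

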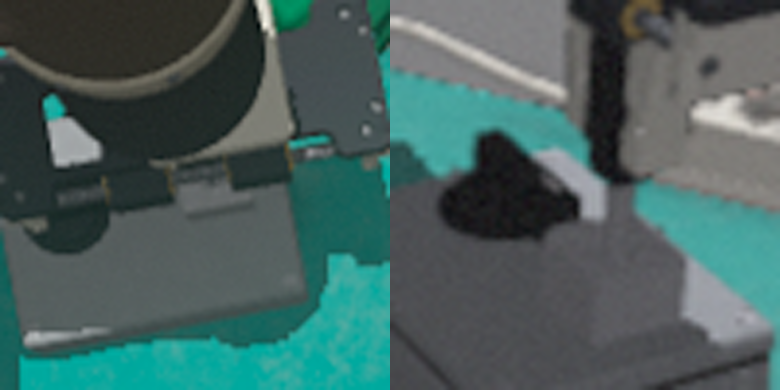

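Emit:
move_arm(increments=[[[0, 0, 0], 0.1], [[0, 0, 3], 0], [[0, 0, 5], 0], [[0, 0, 10], 0], [[0, 0, 15], 0], [[0, 0, 20], 0], [[0, 0, 15], 0], [[0, 0, 0], 0]])

```text
clock: 18.45
tool_pos: [0.6474, -0.1621, 0.1955]
orientation: [-179.6, -0.5, -164.3]
force: [0.7, -0.3, -0.8]
opening: 0.0221
```

```bash
python3 - <<'E'
from h import *
both('15',(230,110,70,70),(345,110,60,80))
E
```

```text
18.45 [ 0.6474 -0.1621  0.1955] [-179.6   -0.5 -164.3] 0.0221 F [ 0.7 -0.3 -0.8] M [ 0.05 -0.15  0.01]
```

View pics/b15.png

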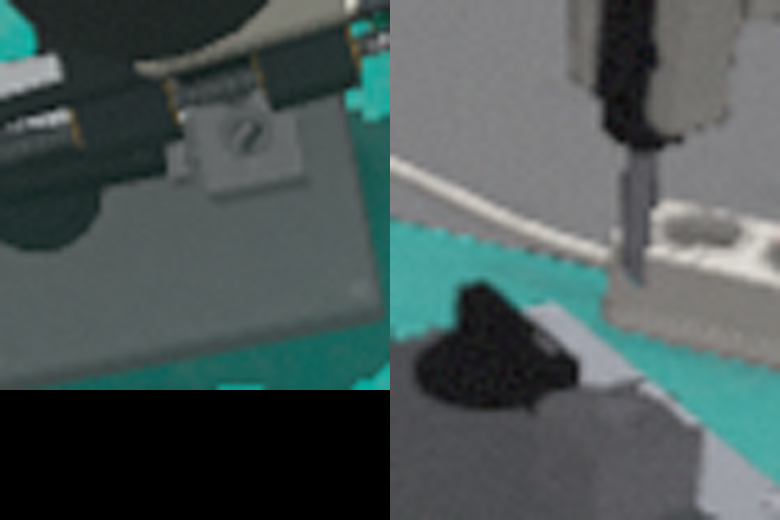

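```bash
python3 - <<'E'
from h import *
from plant import ctrl
print(proj('top',[[.647,-.162,.081],[.647,-.162,.066]]))
im=cv2.imread('pics/top15.png')[120:150,255:290]
im=cv2.resize(im,(700,600),interpolation=cv2.INTER_CUBIC)
cv2.imwrite('pics/w2.png',cv2.convertScaleAbs(im,alpha=2,beta=-80))
s=cv2.imread('pics/side15.png')[105:160,365:400];cv2.imwrite('pics/w3.png',cv2.resize(s,None,fx=10,fy=10,interpolation=cv2.INTER_CUBIC))
E
```

```text
[[274.36514554 133.69975893]
 [274.9720916  135.04443656]]
```

View pics/w2.png

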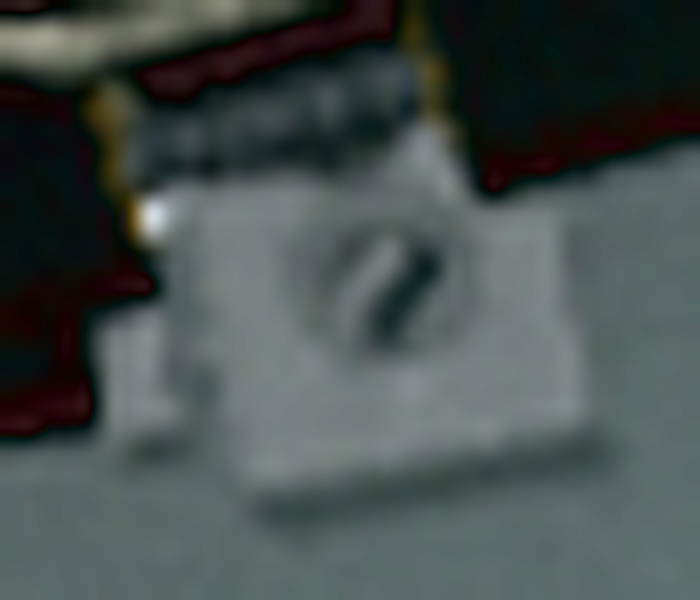

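View pics/w3.png

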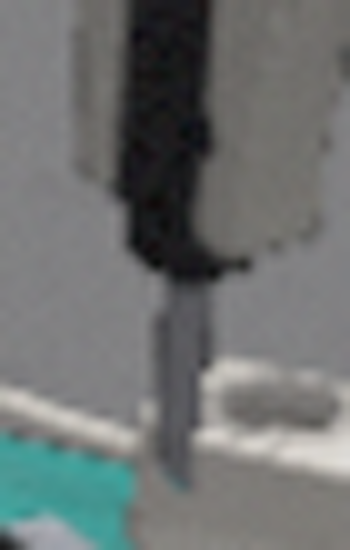

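```bash
python3 - <<'E'
from h import *
o=np.array([.6474,-.1621,.1955])
for d in(.050,.054,.058,.062): print(d,proj('side',[o-[0,0,d]]))
p=[.6294,-.1192,.1747]
L=np.array([[10,-25,61],[10,-19,61],[10,-14.5,61],[21,-14.5,70],[-1,-14.5,70],[10,-10,72],[10,-25,80]])/1e3
print(((proj('top',place(p,L))-[255,120])*20).round())
L=np.array([[-11,-25,80],[-11,-25,50],[10,-25,61],[-1,-19,61],[-1,-19,70],[-1,-10,70]])/1e3
print(proj('side',place(p,L)).round(1))
E
```

```text
0.05 [[383.50276248 147.26390007]]
0.054 [[383.36415844 148.95610844]]
0.058 [[383.22621946 150.6396969 ]]
0.062 [[383.08894106 152.31472767]]
[[228. 342.]
 [176. 352.]
 [137. 359.]
 [109. 248.]
 [145. 440.]
 [ 85. 348.]
 [209. 309.]]
[[368.2 171.9]
 [367.5 183.3]
 [375.8 177. ]
 [370.3 176.9]
 [370.5 173.5]
 [368.4 171.7]]
```

```bash
python3 - <<'E'
import cv2
r=[]
for k in ('top4','top15'):
    im=cv2.imread(f'pics/{k}.png')[125:147,256:280];r.append(cv2.normalize(cv2.resize(im,(390,358),interpolation=cv2.INTER_CUBIC),None,0,255,cv2.NORM_MINMAX))
for k in ('side4','side15'):
    im=cv2.imread(f'pics/{k}.png')[162:184,360:384];r.append(cv2.convertScaleAbs(cv2.resize(im,(390,358),interpolation=cv2.INTER_CUBIC),alpha=1.8,beta=-60))
cv2.imwrite('pics/w4.png',cv2.resize(cv2.vconcat([cv2.hconcat(r[:2]),cv2.hconcat(r[2:])]),(640,588)))
E
```

```text
(no output)
```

View pics/w4.png

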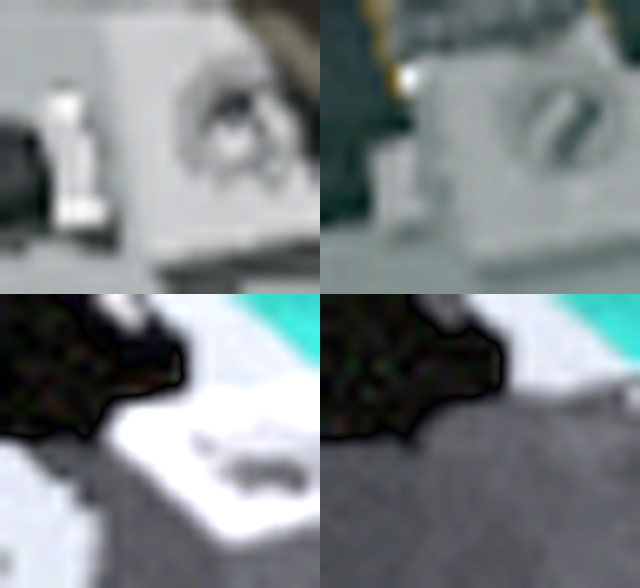

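Emit:
move_arm(increments=[[[-10, -20, 5], 0.1], [[-20, -33, 5], 0.15], [[-22, -38, 0], 0.15], [[-25, -40, 0], 0.15], [[-25, -40, 0], 0.15], [[-23, -33, 0], 0.15], [[-15, -20, 0], 0.15], [[-5, -5, 0], 0.1]])

```text
clock: 19.35
tool_pos: [0.4924, -0.3944, 0.1945]
orientation: [179.7, -0.8, -101.0]
force: [0.9, 0.1, -1.4]
opening: 0.0225
```

```bash
python3 - <<'E'
from h import *
both('16',(205,90,120,120),(285,130,130,130))
a=cv2.imread('pics/top16.png')[115:155,235:300]
cv2.imwrite('pics/w5.png',cv2.resize(a,None,fx=12,fy=12,interpolation=cv2.INTER_CUBIC))
E
```

```text
19.35 [ 0.4924 -0.3944  0.1945] [ 179.7   -0.8 -101. ] 0.0225 F [ 0.9  0.1 -1.4] M [ 0.17 -0.    0.04]
```

View pics/b16.png

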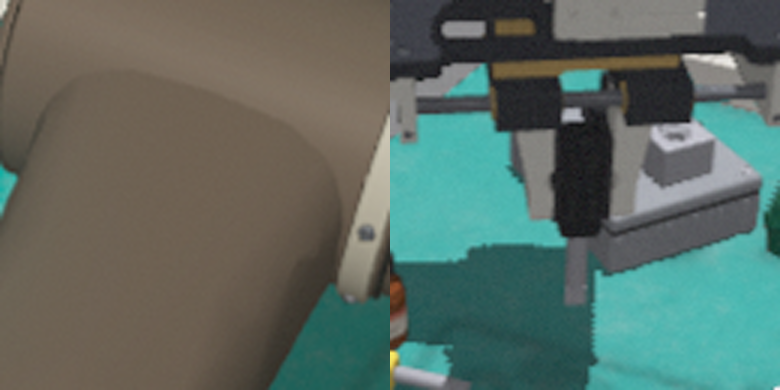

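View pics/w5.png

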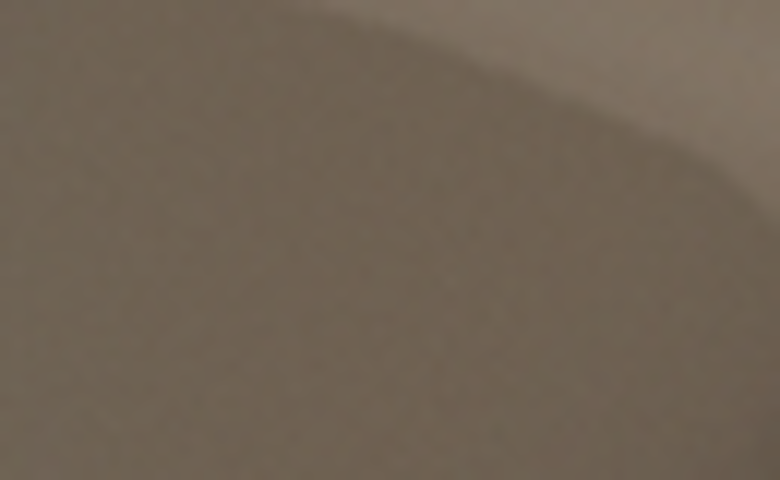

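Emit:
move_arm(increments=[[[-15, -12, 0], 0.05], [[-22, -22, 0], 0.05], [[-25, -25, 0], 0.05], [[-25, -25, 0], 0.05], [[-25, -25, 0], 0], [[-20, -20, 0], 0], [[-5, -10, 0], 0], [[0, 0, 0], 0]])

```text
clock: 20.25
tool_pos: [0.355, -0.5315, 0.1893]
orientation: [179.4, -0.5, -90.4]
force: [0.3, 0.6, -2.3]
opening: 0.0219
```

```bash
python3 - <<'E'
from h import *
both('17',(205,90,120,120),(305,130,110,110))
a=cv2.imread('pics/top17.png')[115:155,235:300]
cv2.imwrite('pics/w6.png',cv2.resize(a,None,fx=12,fy=12,interpolation=cv2.INTER_CUBIC))
E
```

```text
20.25 [ 0.355  -0.5315  0.1893] [179.4  -0.5 -90.4] 0.0219 F [ 0.3  0.6 -2.3] M [0.08 0.05 0.04]
```

View pics/b17.png

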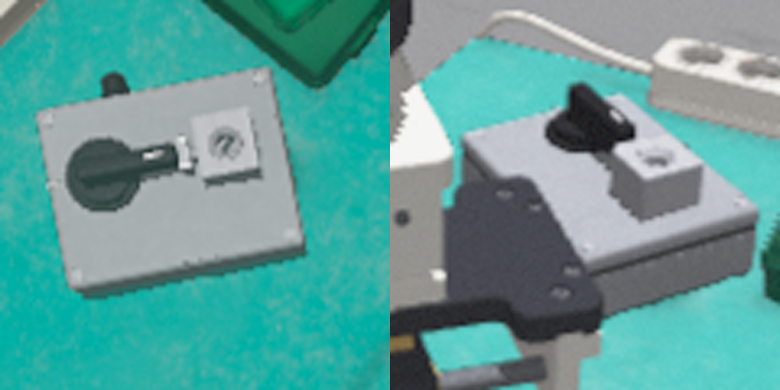

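View pics/w6.png

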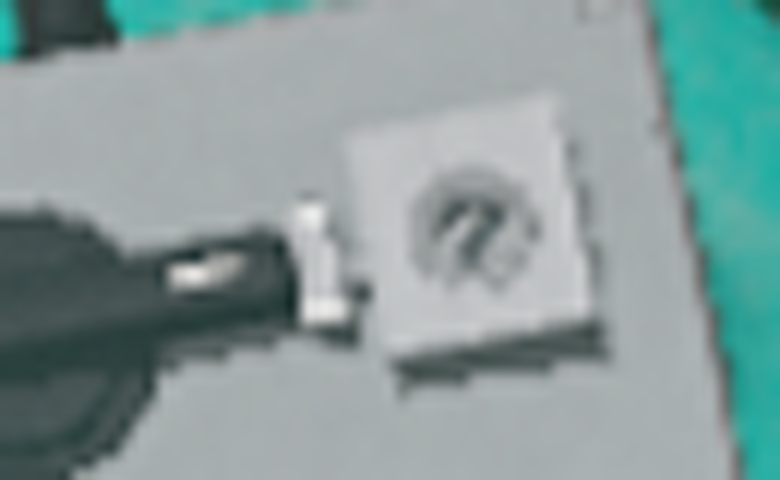

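Emit:
move_arm(increments=[[[20, 25, 3], -0.06], [[30, 38, 0], -0.08], [[30, 38, 0], -0.08], [[30, 38, 0], -0.08], [[30, 38, 0], -0.08], [[30, 38, 0], -0.08], [[30, 38, 0], -0.08], [[30, 38, 0], -0.06]])

```text
clock: 21.15
tool_pos: [0.5904, -0.2284, 0.1924]
orientation: [179.5, -0.5, -126.2]
force: [0.8, -1.5, -0.9]
opening: 0.022
```

Emit:
move_arm(increments=[[[28, 36, 0], 0], [[22, 28, 0], 0], [[10, 12, 0], 0], [[3, 4, 0], 0], [[0, 0, 0], 0], [[0, 0, 0], 0], [[0, 0, 0], 0], [[0, 0, 0], 0]])

```text
clock: 21.95
tool_pos: [0.6581, -0.1331, 0.1917]
orientation: [179.4, -0.4, -125.9]
force: [1.0, -0.5, -1.9]
opening: 0.0223
```

Emit:
move_arm(increments=[[[-8, -24, 0], 0], [[-2, -5, -5], 0], [[0, 0, -10], 0], [[0, 0, -12], 0], [[0, 0, -8], 0], [[0, 0, 0], 0], [[0, 0, 0], 0], [[0, 0, 0], 0]])

```text
clock: 22.75
tool_pos: [0.6462, -0.1647, 0.1535]
orientation: [179.4, -0.4, -126.1]
force: [0.0, -0.2, -0.6]
opening: 0.0222
```

Emit:
move_arm(increments=[[[2, 2.5, 0], 0], [[0, 0, 0], 0], [[0, 0, -4], 0], [[0, 0, -4], 0], [[0, 0, -4], 0], [[0, 0, -3], 0], [[0, 0, -2], 0], [[0, 0, 0], 0]])

```text
clock: 23.55
tool_pos: [0.649, -0.1614, 0.1359]
orientation: [179.5, -0.4, -126.0]
force: [-0.1, -0.2, -0.9]
opening: 0.0222
```

Emit:
move_arm(increments=[[[-0.5, 0, -2], 0], [[0, 0, -2], 0], [[0, 0, -2], 0], [[0, 0, -2], 0], [[0, 0, -2], 0], [[0, 0, -2], 0], [[0, 0, -1], 0], [[0, 0, 0], 0]])

```text
clock: 24.35
tool_pos: [0.6483, -0.1617, 0.1232]
orientation: [179.5, -0.4, -126.0]
force: [-0.8, -0.1, -1.4]
opening: 0.0216
```

Emit:
move_arm(increments=[[[0, 0, 0], -0.06], [[0, 0, 0], -0.06], [[0, 0, 0], -0.06], [[0, 0, 0], -0.06], [[0, 0, 0], -0.04], [[0, 0, 0], -0.04], [[0, 0, 0], -0.04], [[0, 0, 0], -0.04]])

```text
clock: 25.15
tool_pos: [0.6474, -0.162, 0.1232]
orientation: [179.5, -0.5, -149.8]
force: [-0.4, 0.0, 0.8]
opening: 0.022
```

```bash
python3 - <<'E'
from h import *
both('18',(220,90,100,100),(340,110,70,80))
E
```

```text
25.15 [ 0.6474 -0.162   0.1232] [ 179.5   -0.5 -149.8] 0.022 F [-0.4  0.   0.8] M [0.06 0.3  0.02]
```

View pics/b18.png

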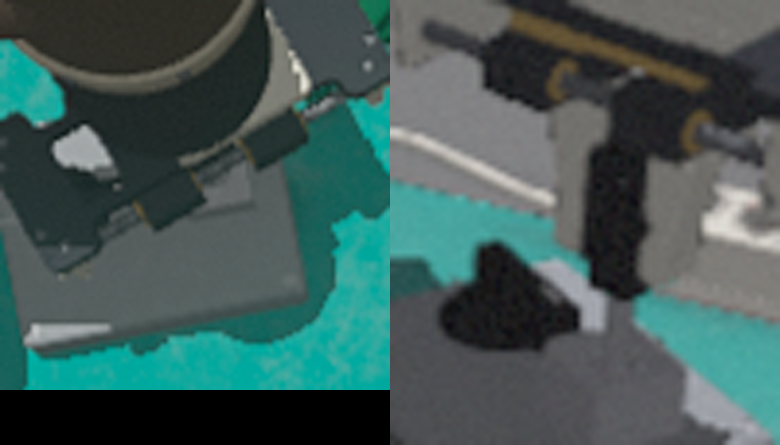

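Emit:
move_arm(increments=[[[0, 0, 0], -0.04], [[0, 0, 0], -0.04], [[0, 0, 0], -0.04], [[0, 0, 0], -0.04], [[0, 0, 0], -0.04], [[0, 0, 0], -0.04], [[0, 0, 0], -0.04], [[0, 0, 0], -0.04]])

```text
clock: 26.05
tool_pos: [0.6477, -0.1623, 0.1232]
orientation: [179.5, -0.5, -168.0]
force: [-0.5, 0.4, 0.5]
opening: 0.0215
```

```bash
python3 - <<'E'
from plant import ctrl
o=ctrl.get_obs();print(o['moment'],o['joint_pos'],o['tau'])
E
```

```text
[-0.058666    0.34860175  0.26997114] [  2.39910073  24.575262    -7.09326225  -0.44998408 -58.87751505
 -80.17464548] [ -0.15183463 -60.63766479  26.82177901   6.20815694   0.21528163
   0.39825596]
```

Emit:
move_arm(increments=[[[0, 0, 0], -0.04], [[0, 0, 0], 0.1], [[0, 0, 0], 0.08], [[0, 0, 4], 0], [[0, 0, 10], 0], [[0, 0, 20], 0], [[0, 0, 25], 0], [[0, 0, 10], 0]])

```text
clock: 26.85
tool_pos: [0.6467, -0.1621, 0.1934]
orientation: [179.5, -0.7, -159.8]
force: [0.3, 0.5, -0.8]
opening: 0.0217
```

```bash
python3 - <<'E'
from h import *
both('19',(230,110,70,70),(345,100,60,80))
im=cv2.imread('pics/top19.png')[120:150,255:290]
im=cv2.resize(im,(700,600),interpolation=cv2.INTER_CUBIC)
cv2.imwrite('pics/w7.png',cv2.convertScaleAbs(im,alpha=2,beta=-80))
E
```

```text
26.85 [ 0.6467 -0.1621  0.1934] [ 179.5   -0.7 -159.8] 0.0217 F [ 0.3  0.5 -0.8] M [ 0.01 -0.14 -0.  ]
```

View pics/w7.png

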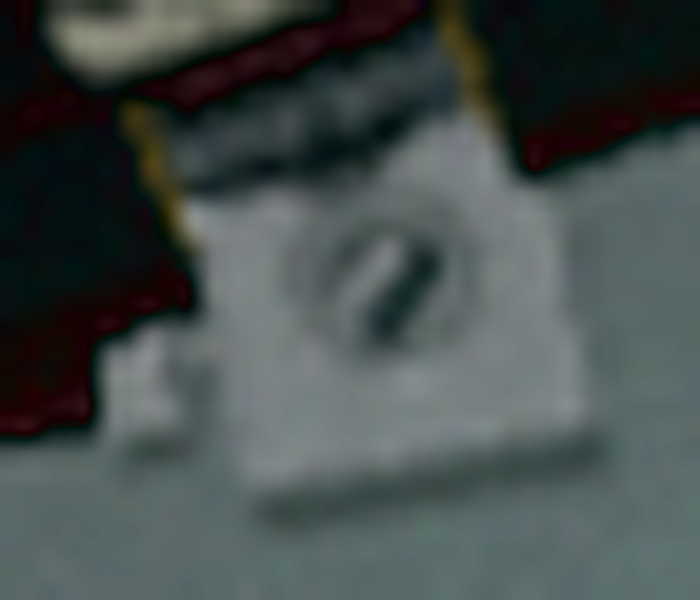

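View pics/b19.png

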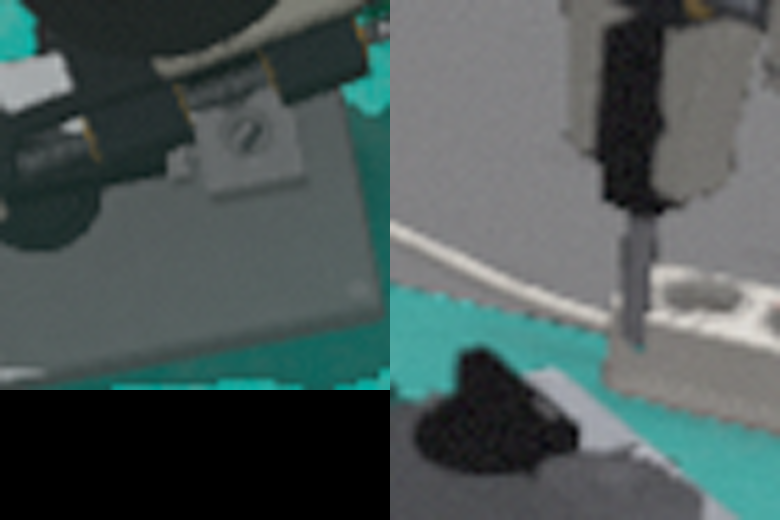

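Emit:
move_arm(increments=[[[-15, -20, 0], 0.14], [[-26, -36, 0], 0.15], [[-28, -38, 0], 0.15], [[-28, -38, 0], 0.15], [[-28, -38, 0], 0.15], [[-26, -36, 0], 0.15], [[-20, -28, 0], 0.15], [[-9, -12, 0], 0.14]])

```text
clock: 27.75
tool_pos: [0.4573, -0.4108, 0.1842]
orientation: [179.0, -0.6, -91.8]
force: [0.5, 1.3, -1.0]
opening: 0.0218
```

Emit:
move_arm(increments=[[[0, 0, 0], 0.03], [[0, 0, 0], 0], [[0, 0, 0], 0], [[0, 0, 0], 0], [[0, 0, 0], 0], [[0, 0, 0], 0], [[0, 0, 0], 0], [[0, 0, 0], 0]])

```text
clock: 28.55
tool_pos: [0.4548, -0.4107, 0.1804]
orientation: [178.7, -0.4, -90.2]
force: [-0.3, 0.7, -1.4]
opening: 0.0221
```

Emit:
move_arm(increments=[[[7, -3, 0], 0], [[2, 0, -5], 0], [[0, 0, -12], 0], [[0, 0, -15], 0], [[0, 0, -10], 0], [[0, 0, -3], 0], [[0, 0, 0], 0], [[0, 0, 0], 0]])

```text
clock: 29.35
tool_pos: [0.4644, -0.4136, 0.1307]
orientation: [178.6, -0.4, -90.2]
force: [-0.6, 0.7, -1.0]
opening: 0.0222
```

```bash
python3 - <<'E'
from h import *
both('20',(340,170,100,100),(295,195,80,100))
print(proj('side',[[.4617,-.4137,.056]]))
E
```

```text
29.35 [ 0.4644 -0.4136  0.1307] [178.6  -0.4 -90.2] 0.0222 F [-0.6  0.7 -1. ] M [ 0.08 -0.   -0.01]
[[333.19669345 276.89363104]]
```

View pics/b20.png

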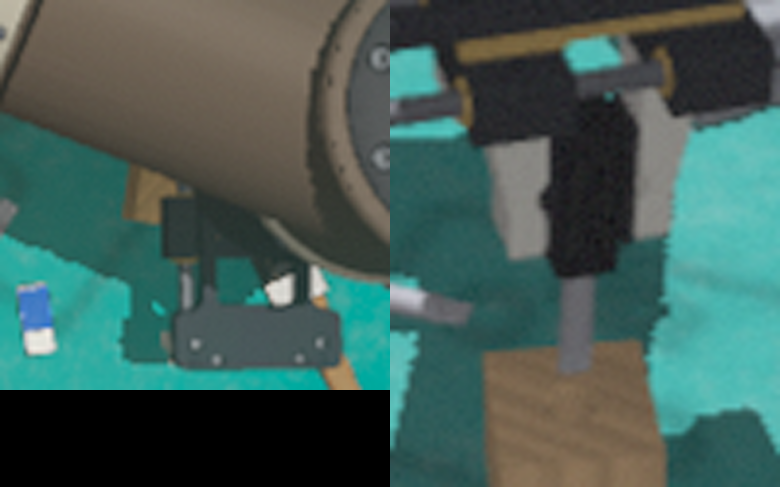

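Emit:
move_arm(increments=[[[0, 0, -5], 0], [[0, 0, -5], 0], [[0, 0, -5], 0], [[0, 0, -6], 0], [[-0.4, 0, -6], 0], [[-0.4, 0, -6], 0], [[-0.4, 0, -5], 0], [[0, 0, 0], 0]])

```text
clock: 30.25
tool_pos: [0.4633, -0.4138, 0.0905]
orientation: [178.8, -0.4, -90.2]
force: [-1.0, -0.1, -1.3]
opening: 0.0219
```

Emit:
move_arm(increments=[[[0, 0, -5], 0], [[0, 0, -5], 0], [[0, 0, -5], 0], [[0, 0, -4], 0], [[0, 0, -2], 0], [[0, 0, -1], 0], [[0, 0, 0], 0], [[0, 0, 0], 0]])

```text
clock: 31.05
tool_pos: [0.4638, -0.4141, 0.0683]
orientation: [178.8, -0.5, -90.2]
force: [-1.4, -0.6, -1.8]
opening: 0.0221
```

Emit:
move_arm(increments=[[[0, 0, -1], 0], [[0, 0, -1], 0], [[0, 0, 0], 0], [[0, 0, 0], 0], [[0, 0, 0], 0], [[0, 0, 0], 0], [[0, 0, 0], 0], [[0, 0, 0], 0]])

```text
clock: 31.85
tool_pos: [0.4639, -0.4142, 0.068]
orientation: [178.8, -0.5, -90.1]
force: [-0.3, 0.3, 0.8]
opening: 0.0219
```

```bash
python3 - <<'E'
from h import *
both('21',(340,170,100,100),(295,205,80,100))
E
```

```text
31.85 [ 0.4639 -0.4142  0.068 ] [178.8  -0.5 -90.1] 0.0219 F [-0.3  0.3  0.8] M [ 0.28  0.32 -0.03]
```

View pics/b21.png

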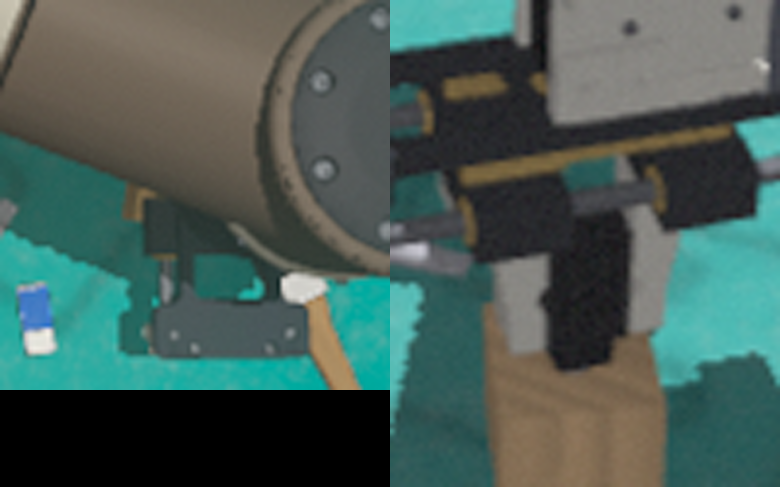

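Shoulder down on the block; shank seated. Open and rise.

Emit:
move_arm(increments=[[[0, 0, 0], 0], [[0, 0, 0], 0], [[0, 0, 0], 0], [[0, 0, 0], 0], [[0, 0, 0], 0], [[0, 0, 0], 0], [[0, 0, 0], 0], [[0, 0, 0], 0]], jaw=0.14)

```text
clock: 32.75
tool_pos: [0.4647, -0.4146, 0.0679]
orientation: [178.9, -0.6, -90.1]
force: [0.1, 0.2, 0.7]
opening: 0.0502
```

Emit:
move_arm(increments=[[[-2, 0, 8], 0], [[0, 0, 20], 0], [[0, 0, 30], 0], [[0, 0, 35], 0], [[0, 0, 35], 0], [[0, 0, 20], 0], [[0, -10, 5], 0], [[-15, -25, 0], 0]])

```text
clock: 33.55
tool_pos: [0.4461, -0.4483, 0.2306]
orientation: [178.9, -0.6, -89.9]
force: [1.3, -0.9, 0.5]
opening: 0.0499
```

Emit:
move_arm(increments=[[[-20, -25, 0], 0], [[-25, -25, 0], 0], [[-25, -25, 0], 0], [[-25, -25, 0], 0], [[-25, -25, 0], 0], [[-15, -15, 0], 0], [[0, 0, 0], 0], [[0, 0, 0], 0]])

```text
clock: 34.35
tool_pos: [0.3006, -0.5967, 0.2262]
orientation: [178.7, -0.4, -90.1]
force: [0.7, 1.4, -0.1]
opening: 0.0498
```

```bash
python3 - <<'E'
from h import *
both('22',(200,80,240,200),(250,130,190,200))
a=cv2.imread('pics/top22.png')[115:155,235:300]
cv2.imwrite('pics/w8.png',cv2.resize(a,None,fx=12,fy=12,interpolation=cv2.INTER_CUBIC))
E
```

```text
34.35 [ 0.3006 -0.5967  0.2262] [178.7  -0.4 -90.1] 0.0498 F [ 0.7  1.4 -0.1] M [ 0.09 -0.   -0.02]
```

View pics/b22.png

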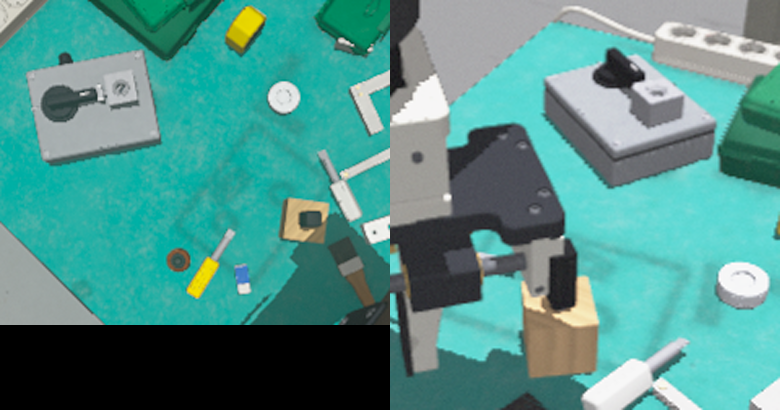

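View pics/w8.png

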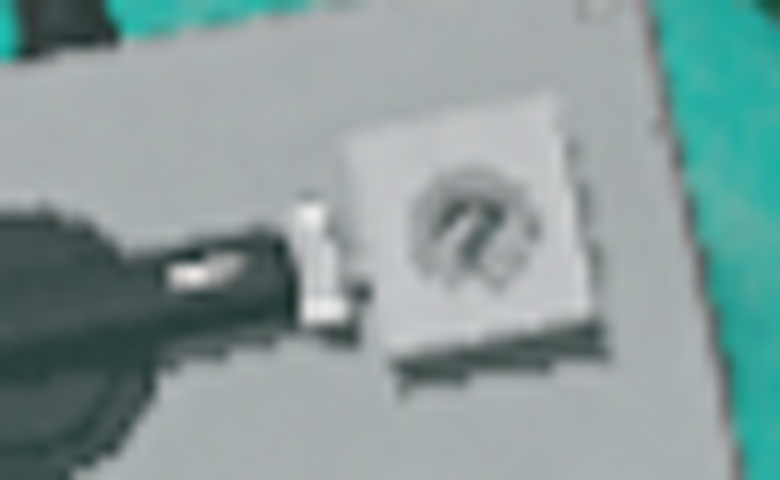

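```bash
python3 - <<'E'
from plant import ctrl
print(ctrl.close_job())
E
```

```text
the job is handed in; nothing more can be done
None
```

The job is handed in at about 34 s of the 72 s: handle off, lock screw turned to its stop, and the screwdriver back upright in its block.

**What I did**
- **Handle:** I swung it round until it pressed against its stop with about 9 N. The pictures show the eye in front of the lock housing.
- **Screw:** I took the black screwdriver and found the slot with the blade about 39° from the world x axis. I turned it clockwise until the moment rose to 0.21 N m. As a check I went back in, and the moment rose again to 0.27 N m at nearly the same angle.
- **Screwdriver:** I put it back with its shoulder on the block.

**Last checks**
- **Stop reached:** the slot looks the same after both turns.
- **Bystanders:** the oil bottle, eraser and ring gauge are at the pixel positions they started at.

**Not fully confirmed or disagreeing**
- **Bolt:** I could not see it directly. The picture shows only a small dark mark in the gap between housing and eye that was not there before. That it is fully out rests on the screw being at its stop.
- **Angle mismatch:** the tool turned about 25–40° further than the slot's seen end angle (about −36°) should allow. I put this down to play and give in the blade and stop, but did not prove it.
- **Fallen look-alikes:** the white and yellow screwdrivers fell over by about 1.7 s. I was about 0.1 m above them, felt no contact, and left them lying.

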